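# Clamp a circuit board to the gauge line with the holder's knurled wheel

### The arm

A 6-joint arm with a two-finger parallel gripper is mounted at the origin on a cart in front of the work surface, level with it; the furniture and walls round the work are solid. World frame = base frame: x ahead of the robot, y to its left, z up, the work surface at z = 0. Lengths are in m, angles in rad, forces in N, time in s.
With the tool pointing down it reaches from about 0.35 to 0.95 m from the base axis. Payload 17.4 kg.
Tool frame: the origin (TCP) lies at the very end of the fingers, on their centre line; the grasp point (between the pads) lies 19 mm behind it (bot.hold_point_z is the z of the grasp point in the tool frame, in m); z points along the fingers, y is the line along which they close (so a half turn about z gives the same grasp; the last joint's range is limited). The gripper opens to 93 mm and grips with 3 to 60 N. Pads are 15 mm wide; open, the fingers measure 128 mm over their backs; the gripper's body (75 mm by 188 mm) begins 65 mm behind the grasp point.
Start: joints at [1.201, 0.116, 1.442, -0, 1.584, -0.038], TCP at [0.22, 0.638, 0.194] pointing down, gripper open.
Joint ranges: [-2.83, 2.83], [-0.83, 2.19], [0.07, 2.5], [-1.14, 4.28], [0.01, 3], [-2.97, 2.97]. Speed limits (rad/s): [1.89, 1.89, 2.22, 3.14, 3.14, 3.14].

### API

Orientations are given as a unit quaternion [w, x, y, z].
In Python, from plant import sensors, imaging, job, bot gives the robot as it stands.
- The arm moves only by the tool drive_tool, never from a script. Its argument "increments" is a list of rows, each a list of 3 entries, a list of its own where there are three numbers: the shift along the tool's x, y, z in units of 60 mm (1.0 is 60 mm), then the turn, a rotation vector about the tool's x, y, z in units of pi rad (1.0 is pi rad), then the gripper command: -1 is shut, 1 is fully open, values between are in proportion. In form: [[[tx, ty, tz], [wx, wy, wz], grip], ...]. A call has 1 to 5 rows; each row shifts and turns the commanded pose from where the row before left it, along the tool's axes as they then stand; what a row does not reach is not made up. A row lasts 1/8 s, in which the tool goes at most 62.5 mm and 10.7 degrees, less where a joint would pass 70% of its speed; a pose out of reach is approached as far as the arm can. A call with a number of a shift or a turn outside -1 to 1 is refused whole. A call with a gripper value outside its range is refused whole. The fingers move at their own pace and stop on an object; "force" is the grip in N (left out, the last holds). Time passes only in rows, so rows that do not move let the fingers close. It gives the time, the measured TCP pose, the force, the opening and the grip force at its end, in the units of the state.
- sensors.state(): the state, without advancing time (a new reading comes with each control period).
- imaging.read_camera(name): name is "scene" or "top"; returns the picture (420x560x3 uint8, red, green, blue); there is no depth.
- imaging.get_calibration(name): a dict with "fx", "fy", "cx", "cy" (pixels), "D" ([k1, k2, p1, p2, k3] as OpenCV has them; the pictures are not rectified), "rvec" (rotation vector, rad) and "tvec" (3), from world to camera coordinates, as OpenCV has them. Camera axes: x right, y down, z forward; pixel columns grow to the right and rows downward; lengths in m; the calibration is good to about 2 mm. A picture is of the moment at which its call begins. get_calibration takes no time and is no camera call.
- job.job_done(): hands the job in; it is judged then, once.
The state is a dict: "time": time; "q": joint angles; "joint_vel": joint speeds; "joint_efforts": joint torques, N m; "tool_pos": TCP position; "tool_rot": TCP orientation; "wrist_force": force on the tool from outside, world axes, zero at the start; "wrist_torque": the same for the moment, N m; "gripper_width": finger opening in m; "grasp_force": force on a finger pad.
Only numpy, scipy, OpenCV 4.12 (cv2) and the standard library are available. Lean on these libraries where they do the work, as an engineer would, in place of code of your own. Each camera call takes 0.05 s, during which the arm holds its last target. There are 200 camera calls.

### The job

The circuit board lies loose on the ledges of the board holder. With a fingertip, gripper closed, roll the top of the holder's knurled wheel to the right, stroke after stroke, so that the jaw comes up, clamps the board against the far jaw and the pointer moves back to the black gauge line on the carriage; stop at the line, because running well past it bows the board. Touch only the wheel: do not push the carriage, the jaws or the board, lift nothing, leave the tape roll, the tin and the screwdriver where they are, and finish clear of everything.

Things in the scene. Friction and masses are not known exactly. Their poses are not given: they have to be found in the camera images.
- holder: board holder: grey metal frame 266 mm long (its x), base 72 mm wide, fixed to the bench. Origin: middle of its underside. +x runs along the guide rods from the wheel end (nearest the robot) to the far jaw, +y left, z up; its yaw is within 0.18 rad of the robot's x. Grey end block behind the wheel: x -119 to -95 mm, 62 mm wide, top 44 mm high
- wheel_top (a point): topmost point of the knurled steel wheel, mid-width; does not turn with it: holder x -131, y 0, z 60 mm. Wheel 52 mm across, 16 mm wide, free-standing at the near end, axis along the holder's x at z 34 mm. Roll it by friction: press on top with 5 to 15 N, move level to the holder's -y (right); a flat tip drives it while part of the tip is over the top; then lift, go back, repeat
- wheel (a joint): turn of the knurled wheel, rad, 0 to 9.5; starts at 0 to 3. Grows as its top moves to the holder's -y (clockwise seen from the robot), which moves the carriage 4 mm per rad towards the far jaw. Stays where left; needs 2 N at the rim when free, about 3 N with the board clamped at the line
- carriage: grey block, 26 mm long (x), 66 mm wide, top 44 mm high, moved along the rods by the wheel's screw. Origin: at bench height under the centre of its front face, the one towards the board. On its top is a white plate with the black gauge line across it. It must not be touched by the robot
- mark (a point): middle of the black gauge line on the white plate on top of the carriage, 36 mm long across the holder, 18 mm behind the carriage's front face, 45 mm above the bench
- pointer (a point): middle of the straight back edge of the pointer, a dark steel blade 12 mm wide, 47 mm above the bench, fixed to the spring jaw and reaching back over the carriage's white plate. At rest its edge is 10 mm on the board's side (holder +x) of the gauge line; it moves back as the spring jaw is pressed towards the carriage; at the line the clamping force is right
- jaw (a joint): how far the spring jaw is pressed back towards the carriage, m: 0 with its spring extended (gap 18 mm), 0.010 with the pointer's edge on the gauge line, 0.018 solid. Preload 1.5 N, then 0.5 N per mm: stays about 0 while the jaw runs up and slides the board to the far jaw, then grows 4 mm per rad of the wheel
- jaw_face (a point): middle of the spring jaw's clamping face, 30 mm above the bench; the aluminium jaw is 130 mm long across the holder and has a ledge 26 mm deep, 24 mm above the bench, under the board
- far_jaw: the fixed aluminium jaw at the far end of the holder, 130 mm long across it, with a ledge under the board; origin same as the holder's
- far_face (a point): middle of the far jaw's clamping face, 30 mm above the bench; looks to the holder's -x
- board: green circuit board, 122 mm (its x, between the jaws) by 190 mm by 2 mm, with parts up to 24 mm high on top; origin in the middle of its underside, 24 mm above the bench on the ledges; loose, with 6 to 18 mm of play in all between the two jaws
- tape_roll: orange roll of tape, 64 mm across, 12 mm high, lying left of the wheel end; origin in the middle of its underside; leave alone
- tin: small round tin, 47 mm across, 22 mm high, right of the wheel end; origin in the middle of its underside; leave alone
- screwdriver: screwdriver 160 mm long, 20 mm high, lying across in front of the holder; origin at its middle; leave alone

How it is judged:
By the outcome, as a careful person would: the job done as asked, in the order asked, and still so for the second after the job is handed in, with the robot touching nothing.
It also fails if it takes over 56 s, if anything falls off the work surface, if the arm or the gripper's body presses on something with over 40 N, if the wrist force passes 120 N, or if a joint passes its speed limit or range.

## Working session

There is one attempt and no reset: what is moved stays moved. The work goes in short steps, Python scripts to look and compute and a tool call to move; the robot and the scene stay as the last step left them, time stands still between calls to the robot, and variables do not carry over. Pictures are saved under pics/ and viewed, at most 10 in all, crops included, and the job is handed in when it is done.

Besides the shell and the picture viewer there is one more tool, called after ">>>" as a command line: name --argument value ..., lists and objects as JSON in quotes. drive_tool: Moves the arm, as the interface text tells. Shifts and turns lie within -1 to 1; 1 stands for 60 mm of shift or pi rad of turn. Its arguments: {"type":"object","properties":{"increments":{"type":"array","items":{"type":"array"}},"force":{"type":"number"}},"required":["increments"]}

```bash
mkdir -p pics
cat > h.py <<'E'
import numpy as np, cv2
from plant import sensors, imaging, job, bot
def cal(n):
    c=imaging.get_calibration(n); K=np.array([[c['fx'],0,c['cx']],[0,c['fy'],c['cy']],[0,0,1.]])
    return K,np.array(c['D'],float),np.array(c['rvec'],float),np.array(c['tvec'],float)
def ray(n,uv,z):
    K,D,r,t=cal(n); R=cv2.Rodrigues(r)[0]
    p=cv2.undistortPoints(np.array(uv,float).reshape(-1,1,2),K,D).reshape(-1,2)
    d=np.c_[p,np.ones(len(p))]@R; o=-R.T@t
    return o+d*((z-o[2])/d[:,2])[:,None]
def proj(n,P):
    K,D,r,t=cal(n); return cv2.projectPoints(np.array(P,float).reshape(-1,1,3),r,t,K,D)[0].reshape(-1,2)
def snap(n,f):
    im=imaging.read_camera(n); cv2.imwrite('pics/'+f,im[:,:,::-1]); return im
E
python3 - <<'E'
from h import *
for n in('scene','top'):
    snap(n,n+'0.png'); K,D,r,t=cal(n); print(n,K[0,0],-cv2.Rodrigues(r)[0].T@t)
print(sensors.state())
E
```

```text
scene 381.6256676969125 [-0.08882092 -0.65071222  0.6148983 ]
top 514.0765595474268 [ 0.36692197 -0.33704804  1.05223641]
{'time': 0.1, 'q': array([ 1.20125997e+00,  1.16477086e-01,  1.44219564e+00,  9.13474221e-06,
        1.58399018e+00, -3.78147253e-02]), 'joint_vel': array([ 8.94641549e-05, -1.98495821e-03,  7.01908257e-04,  5.10027811e-04,
       -6.91465888e-05, -6.88011274e-04]), 'joint_efforts': array([ 1.12802474e-03, -7.22887945e+01, -6.23871803e+01,  7.80730555e-02,
        2.27465661e-02, -7.75972566e-07]), 'tool_pos': array([0.21976986, 0.63800671, 0.19365442]), 'tool_rot': array([-1.12712920e-04,  1.65101316e-01,  9.86276467e-01, -5.23142212e-04]), 'wrist_force': array([-0.40668622,  0.08020036, -0.63684123]), 'wrist_torque': array([ 0.07373951,  0.00261237, -0.01280015]), 'grasp_force': 0.0, 'gripper_width': 0.09309771777854743}
```

View pics/top0.png

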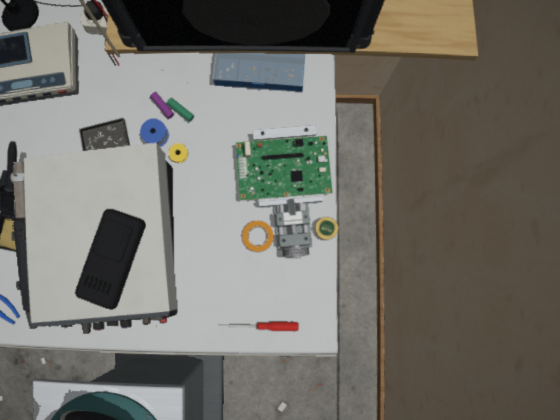

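View pics/scene0.png

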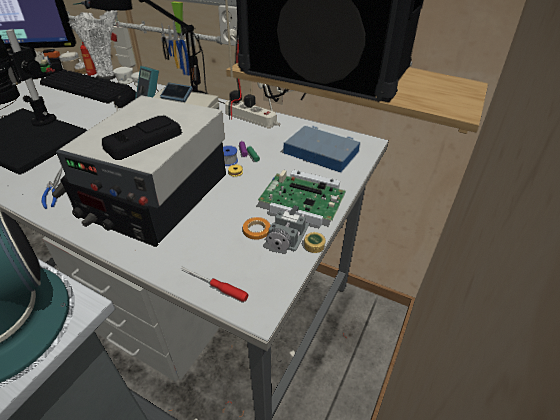

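The top view shows the holder at about (292,215): wheel near (293,253), board at (283,168), tape roll at (257,236), tin at (326,228) and screwdriver at (260,326). I'll zoom in on the holder.

Run:
```python
from h import *
a=cv2.imread('pics/top0.png')[190:270,230:345]; b=cv2.imread('pics/scene0.png')[200:260,240:335]
a=cv2.resize(a,None,fx=5,fy=5,interpolation=cv2.INTER_CUBIC)   # 575x400
cv2.imwrite('pics/z0.png',a)
# board axis for yaw
im=cv2.imread('pics/top0.png'); hsv=cv2.cvtColor(im,cv2.COLOR_BGR2HSV)
m=cv2.inRange(hsv,(45,100,40),(85,255,200)); m[:,:225]=0;m[:125]=0;m[210:]=0;m[:,345:]=0
c=max(cv2.findContours(m,0,2)[0],key=cv2.contourArea)
box=cv2.boxPoints(cv2.minAreaRect(c)); print(box, ray('top',box,.026))
print('wheel',ray('top',[293,253],.05), 'tape',ray('top',[257,236],.012),'tin',ray('top',[326,228],.022))
```

```text
[[235.60414 142.55168]
 [326.3434  135.29253]
 [330.85535 191.69157]
 [240.11606 198.95073]] [[ 0.64836527 -0.2634149   0.026     ]
 [ 0.66615883 -0.45069321  0.026     ]
 [ 0.54760132 -0.45888835  0.026     ]
 [ 0.5308832  -0.27495519  0.026     ]]
wheel [[ 0.42137227 -0.38115523  0.05      ]] tape [[ 0.45735166 -0.30964011  0.012     ]] tin [[ 0.47376429 -0.44896092  0.022     ]]
```

View pics/z0.png

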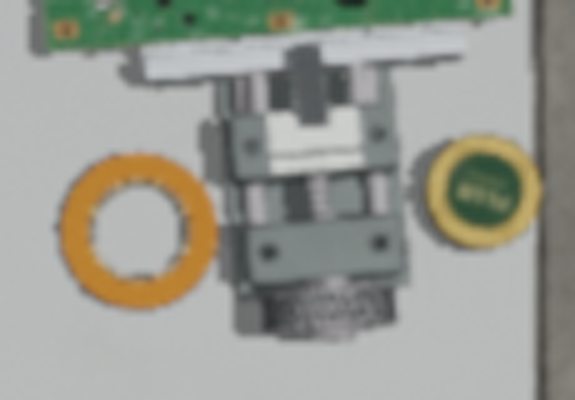

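The crop shows the end block with holes at crop (270,252) and (381,242), the carriage holes at (251,146) and (378,132), the gauge line around (316,161), the pointer edge at (313,124), and the wheel top at about (331,308). The tall instrument stands in the path, so I'll estimate its height as well.

```bash
cat >> h.py <<'E'
def holder():
    f=lambda c:[230+c[0]/5,190+c[1]/5]
    e=ray('top',[f((270,252)),f((381,242))],.044); c=ray('top',[f((251,146)),f((378,132))],.044)
    return e,c
E
python3 - <<'E'
from h import *
e,c=holder(); em=e.mean(0); cm=c.mean(0)
for p in(e,c):
    d=p[0]-p[1]; print('yaw from holes',np.arctan2(-d[0],d[1]), np.linalg.norm(d))
d=cm-em; print(em,cm,'yaw axis',np.arctan2(d[1],d[0]))
for yaw in(.07,.09,.11): print(yaw, em[:2]-.024*np.array([np.cos(yaw),np.sin(yaw)]), 'by wheel px',ray('top',[230+331/5,190+308/5],.06)[0,:2])
g=ray('scene',[155,243],0)[0]; print('box corner',g)
for z in(.1,.15,.2,.25): print(z,proj('scene',[g[0],g[1],z]))
E
```

```text
yaw from holes 0.09731449613349678 0.04391324966264514
yaw from holes 0.11908663792432797 0.05061484598530207
[ 0.44847024 -0.38548173  0.044     ] [ 0.49124913 -0.38101904  0.044     ] yaw axis 0.10394391603903487
0.07 [ 0.42452902 -0.38716036] by wheel px [ 0.42357309 -0.38688905]
0.09 [ 0.42456738 -0.38763882] by wheel px [ 0.42357309 -0.38688905]
0.11 [ 0.4246153  -0.38811641] by wheel px [ 0.42357309 -0.38688905]
box corner [ 0.31139605 -0.1294909   0.        ]
0.1 [[145.19779846 209.33150153]]
0.15 [[139.75448706 190.3533847 ]]
0.2 [[133.90689133 169.72939012]]
0.25 [[127.62156955 147.27344095]]
```

>>> drive_tool --increments '[[[0,0,-0.8],[0,0,-0.046],-1],[[0,0,-0.8],[0,0,-0.046],-1],[[0,0,-0.8],[0,0,-0.0455],-1],[[0,0,-0.8],[0,0,0],-1]]' --force 20

```text
time: 0.6
tool_pos: [0.2198, 0.638, 0.3876]
tool_rot: [-0.0, -0.051, 0.999, -0.0]
wrist_force: [0.2, 1.2, 0.4]
gripper_width: 0.0575
grasp_force: 0.0
```

>>> drive_tool --increments '[[[-0.6,-0.73,0],[0,0,0],-1],[[-0.6,-0.73,0],[0,0,0],-1],[[-0.6,-0.73,0],[0,0,0],-1],[[-0.6,-0.73,0],[0,0,0],-1],[[-0.6,-0.73,0],[0,0,0],-1]]'

```text
time: 1.23
tool_pos: [0.4219, 0.4368, 0.3861]
tool_rot: [-0.0, -0.05, 0.999, -0.0]
wrist_force: [0.4, 0.1, 0.4]
gripper_width: 0.0076
grasp_force: 0.0
```

>>> drive_tool --increments '[[[0.09,-0.9,0],[0,0,0],-1],[[0.09,-0.9,0],[0,0,0],-1],[[0.09,-0.9,0],[0,0,0],-1],[[0.09,-0.9,0],[0,0,0],-1],[[0.09,-0.9,0],[0,0,0],-1]]'

```text
time: 1.85
tool_pos: [0.4206, 0.1653, 0.3861]
tool_rot: [-0.0, -0.05, 0.999, -0.0]
wrist_force: [0.2, 0.1, 1.0]
gripper_width: 0.0004
grasp_force: 0.0
```

>>> drive_tool --increments '[[[0.09,-0.9,0],[0,0,0],-1],[[0.09,-0.9,0],[0,0,0],-1],[[0.09,-0.9,0],[0,0,0],-1],[[0.09,-0.9,0],[0,0,0],-1],[[0.09,-0.9,0],[0,0,0],-1]]'

```text
time: 2.48
tool_pos: [0.4207, -0.1062, 0.3863]
tool_rot: [0.0, -0.05, 0.999, -0.0]
wrist_force: [0.3, -0.2, -0.1]
gripper_width: 0.0007
grasp_force: 0.0
```

>>> drive_tool --increments '[[[0.08,-0.89,0],[0,0,0],-1],[[0.08,-0.89,0],[0,0,0],-1],[[0.08,-0.89,0],[0,0,0],-1],[[0.08,-0.89,0],[0,0,0],-1],[[0.08,-0.89,0],[0,0,0],-1]]'

```text
time: 3.1
tool_pos: [0.4236, -0.3743, 0.3861]
tool_rot: [-0.0, -0.05, 0.999, 0.0]
wrist_force: [0.7, 0.9, -0.5]
gripper_width: 0.0005
grasp_force: 0.0
```

>>> drive_tool --increments '[[[0,0,0.99],[0,0,0],-1],[[0,0,0.99],[0,0,0],-1],[[0,0,0.99],[0,0,0],-1],[[0,0,0.99],[0,0,0],-1],[[0,0,0.8],[0,0,0],-1]]'

```text
time: 3.72
tool_pos: [0.4233, -0.3719, 0.098]
tool_rot: [-0.001, -0.05, 0.999, 0.001]
wrist_force: [1.0, -1.0, 0.5]
gripper_width: 0.0002
grasp_force: 0.0
```

Run:
```python
from h import *
s=sensors.state(); print(s['tool_pos'],s['tool_rot'],s['q'],s['wrist_force'])
a=snap('scene','s1.png'); b=snap('top','t1.png')
A=cv2.resize(a[180:270,230:340],None,fx=3.6,fy=3.6,interpolation=2)[:,:,::-1]; B=cv2.resize(b[190:280,240:340],None,fx=3.6,fy=3.6,interpolation=2)[:,:,::-1]
cv2.imwrite('pics/c1.png',np.hstack([A,B]))
```

```text
[ 0.42334024 -0.37187681  0.09801936] [-5.46834603e-04 -5.00408799e-02  9.98746854e-01  5.76799428e-04] [-7.66038329e-01 -8.35590615e-02  1.80076044e+00 -6.49080974e-06
  1.42598088e+00 -2.43695732e+00] [ 1.02222866 -1.00956425  0.51071837]
```

View pics/c1.png

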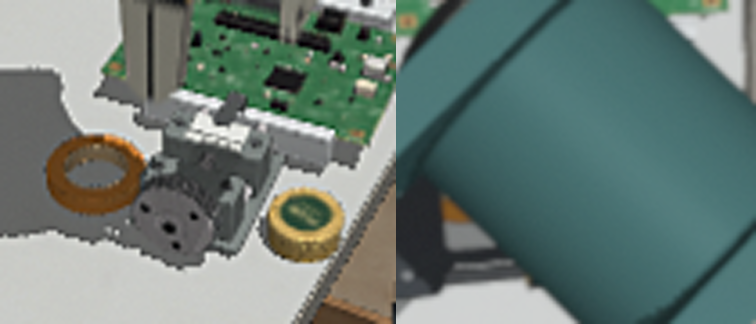

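The scene crop (left) shows the closed fingertip at crop (155,95) above the wheel at (170,215), with the white plate and pointer visible at (220,120). The arm blocks the top view (right). Checking the tip against the wheel by projection.

Run:
```python
from h import *
c,s=np.cos(.1),np.sin(.1); W=np.array([.4245,-.3875])
H=lambda x,y,z:[W[0]+c*(x+.131)-s*y,W[1]+s*(x+.131)+c*y,z]
P={'tip':[.4233,-.3719,.098],'wheeltop':H(-.131,0,.06),'face centre':H(-.139,0,.034),'faceL':H(-.139,.026,.034),'faceR':H(-.139,-.026,.034),'endblk TL':H(-.119,.031,.044),'TR':H(-.119,-.031,.044)}
for k,v in P.items(): print(k,((proj('scene',v)[0]-[230,180])*3.6).round())
```

```text
tip [155. 127.]
wheeltop [180. 183.]
face centre [175. 223.]
faceL [134. 211.]
faceR [216. 235.]
endblk TL [139. 176.]
TR [236. 203.]
```

Run:
```python
from h import *
a=cv2.imread('pics/s1.png')
cv2.imwrite('pics/c2.png',cv2.resize(a[120:270,220:360],None,fx=4,fy=4,interpolation=2))
```

```text
(no output)
```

View pics/c2.png

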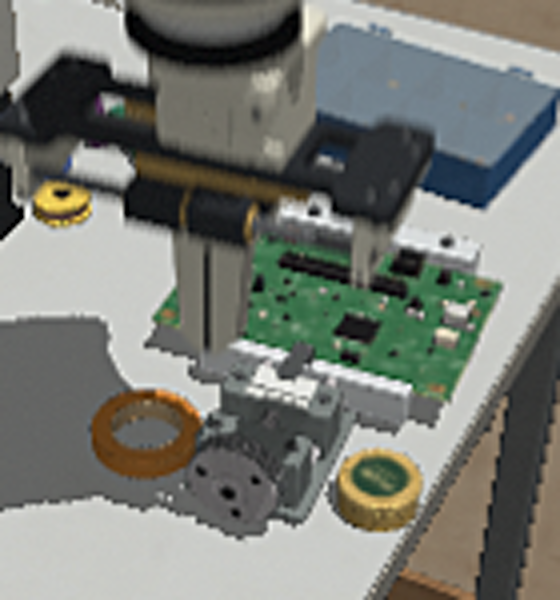

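The finger bottom appears at crop (205,350), about 8 px above the prediction, possibly because the arm was still moving (blur). I'll let it settle a little lower and look again.

>>> drive_tool --increments '[[[0,0,0.1],[0,0,0],-1],[[0,0,0],[0,0,0],-1],[[0,0,0],[0,0,0],-1]]'

```text
time: 4.2
tool_pos: [0.4245, -0.373, 0.0964]
tool_rot: [0.001, -0.05, 0.999, -0.001]
wrist_force: [0.2, -0.6, -0.2]
gripper_width: 0.0005
grasp_force: 0.0
```

Run:
```python
from h import *
s=sensors.state(); t=s['tool_pos']; print(t,s['wrist_force'])
a=snap('scene','s2.png')[:,:,::-1]
A=cv2.resize(a[170:270,230:330],None,fx=6,fy=6,interpolation=2)
cv2.imwrite('pics/c3.png',A)
c_,s_=np.cos(.1),np.sin(.1)
for dx,dy in((-7.5,-17),(-7.5,17),(7.5,-17)):
  print(((proj('scene',[t[0]+(c_*dx-s_*dy)/1e3,t[1]+(s_*dx+c_*dy)/1e3,t[2]])[0]-[230,170])*6).round())
```

```text
[ 0.42449459 -0.37296067  0.09640372] [ 0.17281701 -0.56889417 -0.24949137]
[301. 300.]
[209. 275.]
[318. 273.]
```

View pics/c3.png

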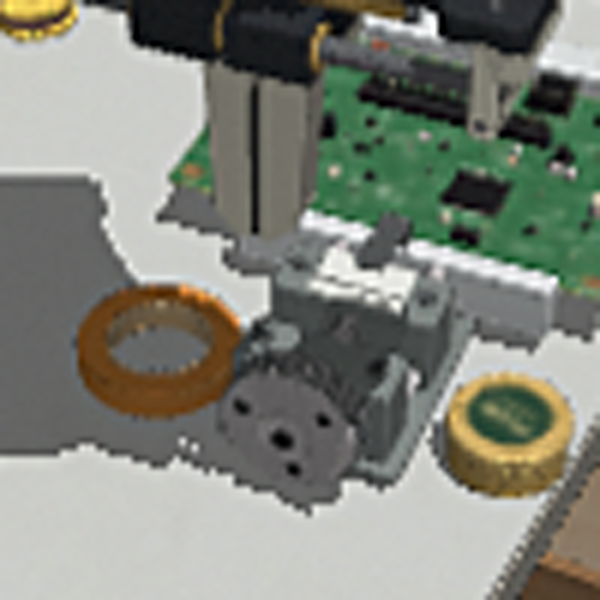

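The finger bottom is at crop (262,235), laterally as predicted but higher in the picture. The wheel's face centre is at (285,437). I'll descend on force feedback.

>>> drive_tool --increments '[[[0,0,0.2],[0,0,0],-1],[[0,0,0.2],[0,0,0],-1],[[0,0,0],[0,0,0],-1]]'

```text
time: 4.62
tool_pos: [0.4234, -0.3719, 0.0691]
tool_rot: [-0.001, -0.05, 0.999, 0.001]
wrist_force: [0.1, -0.9, 0.0]
gripper_width: 0.0004
grasp_force: 0.0
```

>>> drive_tool --increments '[[[0,0,0.1],[0,0,0],-1],[[0,0,0],[0,0,0],-1]]'

```text
time: 4.88
tool_pos: [0.4239, -0.3724, 0.0643]
tool_rot: [-0.0, -0.05, 0.999, 0.0]
wrist_force: [0.7, -0.6, -0.4]
gripper_width: 0.0007
grasp_force: 0.0
```

>>> drive_tool --increments '[[[0,0,0.05],[0,0,0],-1],[[0,0,0],[0,0,0],-1]]'

```text
time: 5.12
tool_pos: [0.4239, -0.3725, 0.0616]
tool_rot: [-0.0, -0.05, 0.999, 0.0]
wrist_force: [-0.6, -0.6, 0.2]
gripper_width: 0.0005
grasp_force: 0.0
```

>>> drive_tool --increments '[[[0,0,0.03],[0,0,0],-1],[[0,0,0],[0,0,0],-1]]'

```text
time: 5.38
tool_pos: [0.424, -0.3724, 0.0599]
tool_rot: [-0.0, -0.05, 0.999, 0.0]
wrist_force: [-0.3, 0.5, -0.3]
gripper_width: 0.0003
grasp_force: 0.0
```

>>> drive_tool --increments '[[[0,0,0.03],[0,0,0],-1],[[0,0,0],[0,0,0],-1]]'

```text
time: 5.62
tool_pos: [0.4239, -0.3724, 0.058]
tool_rot: [-0.0, -0.05, 0.999, 0.0]
wrist_force: [0.6, -1.3, -0.7]
gripper_width: 0.0006
grasp_force: 0.0
```

>>> drive_tool --increments '[[[0,0,0.02],[0,0,0],-1],[[0,0,0],[0,0,0],-1]]'

```text
time: 5.88
tool_pos: [0.424, -0.3724, 0.0568]
tool_rot: [-0.0, -0.05, 0.999, 0.0]
wrist_force: [-1.4, 0.4, -0.4]
gripper_width: 0.0008
grasp_force: 0.0
```

Run:
```python
from h import *
s=sensors.state(); print(s['tool_pos'],s['wrist_force'])
a=snap('scene','s3.png')[:,:,::-1]
cv2.imwrite('pics/c4.png',cv2.resize(a[180:260,230:330],None,fx=6,fy=6,interpolation=2))
```

```text
[ 0.42395174 -0.37241486  0.05682566] [-1.43934042  0.44581524 -0.41888725]
```

View pics/c4.png

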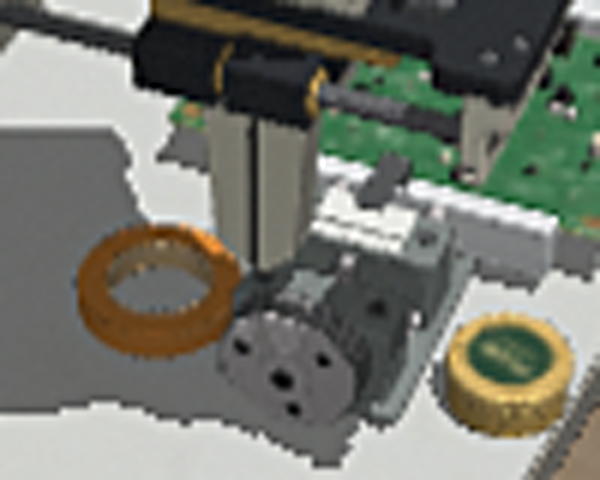

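The finger bottom is at crop (258,268), above the wheel rim at (290,312), and there is no contact at a reported z of 0.057. The gripper-body corners should tell me whether the offset is in height or sideways.

Run:
```python
from h import *
from scipy.spatial.transform import Rotation as R
s=sensors.state(); t=s['tool_pos'];q=s['tool_rot']; M=R.from_quat([q[1],q[2],q[3],q[0]]).as_matrix()
print(M.round(3), [x for x in dir(bot) if x[0]!='_'], bot.hold_point_z)
for dz in(0,-.019,-.06,-.084):
  print('axis',dz,((proj('scene',t+M@[0,0,dz])[0]-[230,180])*6).round(), 'front',((proj('scene',t+M@[.0075,0,dz])[0]-[230,180])*6).round())
for a in(-.0375,.0375):
  for b in(-.094,.094): print(a,b,((proj('scene',t+M@[a,b,-.084])[0]-[230,180])*6).round())
c,s_=np.cos(.1),np.sin(.1)
for n,(x,y,z) in {'wtop':(0,0,.06),'wtopfront':(-.008,0,.06),'blkTL':(.012,.031,.044),'blkTR':(.012,-.031,.044)}.items():
  print(n,((proj('scene',[.4245+c*x-s_*y,-.3865+s_*x+c*y,z])[0]-[230,180])*6).round())
```

```text
[[-0.995 -0.1   -0.   ]
 [-0.1    0.995  0.   ]
 [ 0.     0.    -1.   ]] ['MotionError', 'hold_point_z'] -0.0188
axis 0 [261. 298.] front [253. 312.]
axis -0.019 [261. 258.] front [253. 272.]
axis -0.06 [261. 169.] front [252. 182.]
axis -0.084 [261. 113.] front [252. 126.]
-0.0375 -0.094 [569. 116.]
-0.0375 0.094 [ 55. -14.]
0.0375 -0.094 [498. 259.]
0.0375 0.094 [-47. 110.]
wtop [297. 304.]
wtopfront [289. 319.]
blkTL [230. 292.]
blkTR [391. 338.]
```

The projected TCP matches a dark pad section at the finger end, so the pose is right and the tip is just left of the wheel's crown. I'll lift, shift right and touch down.

>>> drive_tool --increments '[[[0,0,-0.09],[0,0,0],-1],[[0,-0.12,0],[0,0,0],-1],[[0,0,0.04],[0,0,0],-1],[[0,0,0],[0,0,0],-1]]'

```text
time: 6.42
tool_pos: [0.4245, -0.3796, 0.0595]
tool_rot: [-0.0, -0.05, 0.999, 0.0]
wrist_force: [-0.4, -0.6, -0.2]
gripper_width: 0.0005
grasp_force: 0.0
```

>>> drive_tool --increments '[[[0,0,0.03],[0,0,0],-1],[[0,0,0],[0,0,0],-1]]'

```text
time: 6.68
tool_pos: [0.4246, -0.3795, 0.0579]
tool_rot: [-0.0, -0.05, 0.999, 0.0]
wrist_force: [-0.2, -0.2, 0.3]
gripper_width: 0.0008
grasp_force: 0.0
```

>>> drive_tool --increments '[[[0,0,0.03],[0,0,0],-1],[[0,0,0],[0,0,0],-1]]'

```text
time: 6.92
tool_pos: [0.4246, -0.3796, 0.0562]
tool_rot: [-0.0, -0.05, 0.999, 0.0]
wrist_force: [0.4, -0.3, 0.5]
gripper_width: 0.0001
grasp_force: 0.0
```

>>> drive_tool --increments '[[[0,0,0.03],[0,0,0],-1],[[0,0,0],[0,0,0],-1]]'

```text
time: 7.18
tool_pos: [0.4246, -0.3796, 0.0544]
tool_rot: [-0.0, -0.05, 0.999, 0.0]
wrist_force: [-0.0, 0.9, -0.2]
gripper_width: 0.0001
grasp_force: 0.0
```

Run:
```python
from h import *
s=sensors.state(); print(s['tool_pos'],s['wrist_force'])
a=snap('scene','s4.png')[:,:,::-1]; b=cv2.imread('pics/scene0.png')
A=[cv2.resize(x[190:260,250:310],None,fx=6,fy=8*.75,interpolation=0) for x in(b,a)]
cv2.imwrite('pics/c5.png',np.hstack(A))
```

```text
[ 0.42462582 -0.37959225  0.05435902] [-0.00340109  0.85656792 -0.22461352]
```

View pics/c5.png

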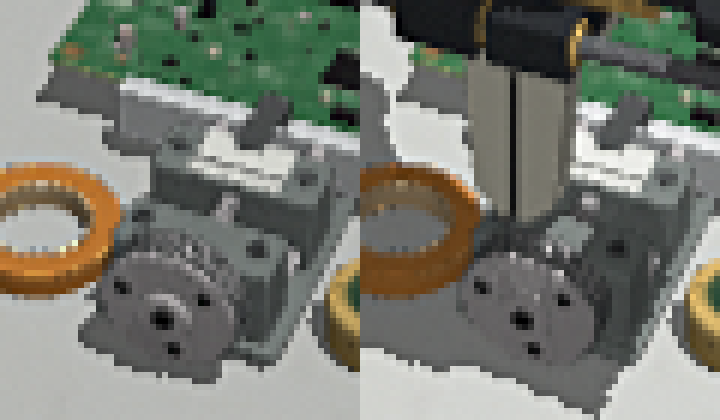

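The right half shows the finger ending at crop (515,222), above the wheel's rim (around row 250). The real tip therefore sits about 16 mm higher than reported, laterally right. I'll keep lowering on force.

>>> drive_tool --increments '[[[0,0,0.05],[0,0,0],-1],[[0,0,0],[0,0,0],-1]]'

```text
time: 7.48
tool_pos: [0.4246, -0.3795, 0.0512]
tool_rot: [-0.0, -0.05, 0.999, 0.0]
wrist_force: [-0.3, 0.2, -1.3]
gripper_width: 0.0005
grasp_force: 0.0
```

>>> drive_tool --increments '[[[0,0,0.03],[0,0,0],-1],[[0,0,0],[0,0,0],-1]]'

```text
time: 7.72
tool_pos: [0.4246, -0.3796, 0.0496]
tool_rot: [-0.0, -0.05, 0.999, 0.0]
wrist_force: [-0.1, -0.3, 0.6]
gripper_width: 0.0003
grasp_force: 0.0
```

>>> drive_tool --increments '[[[0,0,0.03],[0,0,0],-1],[[0,0,0],[0,0,0],-1]]'

```text
time: 7.98
tool_pos: [0.4246, -0.3796, 0.0478]
tool_rot: [-0.0, -0.05, 0.999, 0.0]
wrist_force: [-0.1, 0.1, 0.4]
gripper_width: 0.0004
grasp_force: 0.0
```

Run:
```python
from h import *
a=snap('scene','s5.png'); b=cv2.imread('pics/scene0.png')[:,:,::-1]
c,s_=np.cos(.1),np.sin(.1)
for x in(.008,-.008):
  for y in(.014,.007,0,-.007): 
    z=.034+np.sqrt(.026**2-y*y); print(x,y,proj('scene',[.4245+c*x-s_*y,-.3865+s_*x+c*y,z])[0].round(1))
for r in range(218,242): print(r,[int(v) for v in a[r,266:290].astype(int).mean(1)], '|',[int(v[0])-int(v[2]) for v in a[r,268:286:2]])
```

```text
0.008 0.014 [274.9 227.9]
0.008 0.007 [277.9 227.7]
0.008 0 [281.  228.2]
0.008 -0.007 [284.1 229.4]
-0.008 0.014 [271.9 232.7]
-0.008 0.007 [275.  232.5]
-0.008 0 [278.1 233.1]
-0.008 -0.007 [281.3 234.3]
218 [221, 220, 180, 107, 113, 116, 116, 118, 113, 13, 100, 121, 117, 115, 115, 117, 122, 84, 97, 181, 250, 230, 227, 229] | [2, 13, 12, 12, 10, 12, 12, 14, 9]
219 [175, 225, 169, 109, 113, 116, 118, 119, 112, 14, 99, 121, 117, 115, 115, 116, 121, 87, 92, 141, 202, 186, 240, 250] | [-1, 12, 11, 11, 10, 11, 13, 13, 9]
220 [146, 185, 219, 107, 113, 115, 117, 118, 113, 15, 100, 121, 117, 116, 115, 117, 120, 89, 88, 84, 107, 117, 155, 148] | [-12, 12, 12, 12, 10, 12, 12, 12, 9]
221 [90, 152, 189, 113, 113, 115, 115, 119, 112, 12, 99, 122, 116, 116, 115, 117, 125, 90, 91, 81, 68, 72, 71, 61] | [40, 10, 12, 12, 10, 13, 12, 14, 9]
222 [61, 92, 155, 125, 115, 116, 116, 118, 114, 14, 100, 122, 115, 116, 117, 116, 114, 91, 90, 72, 58, 131, 126, 92] | [139, 9, 12, 12, 10, 13, 12, 11, 7]
223 [63, 63, 91, 102, 119, 118, 116, 121, 114, 13, 100, 121, 118, 116, 116, 115, 106, 92, 85, 60, 78, 181, 1
[... 1954 characters left out ...]
 23, 33, 73, 115, 112, 109, 96, 112, 108, 109, 111, 108, 109, 98, 102, 105, 81, 64, 55, 72, 57] | [2, 0, 1, 2, 3, -1, 1, 2, 1]
238 [88, 102, 102, 65, 15, 56, 118, 111, 109, 90, 109, 120, 108, 109, 106, 112, 112, 84, 107, 102, 83, 64, 68, 54] | [2, -1, 3, 2, 1, 2, 2, 1, 2]
239 [89, 102, 101, 97, 92, 95, 114, 99, 95, 93, 100, 101, 103, 149, 104, 111, 91, 26, 60, 107, 98, 64, 44, 65] | [2, 2, 3, 3, 2, 3, 3, 2, -1]
240 [80, 82, 102, 101, 102, 104, 113, 97, 97, 100, 104, 101, 104, 119, 145, 107, 92, 6, 17, 87, 103, 96, 54, 45] | [1, 3, 1, 3, 2, 2, 4, 3, 0]
241 [75, 74, 100, 99, 99, 100, 103, 98, 103, 104, 69, 89, 106, 102, 118, 137, 98, 92, 90, 96, 100, 100, 95, 44] | [2, 1, 0, 3, -1, 1, 1, 2, 2]
```

Run:
```python
from h import *
for f,z in(('s2',.0964),('s3',.0568),('s4',.0544),('s5',.0478)):
  a=cv2.imread(f'pics/{f}.png').astype(int); d=a[:,:,2]-a[:,:,0]; g=a.mean(2)
  m=(d>=7)&(d<18)&(g>85)&(g<130); out=[]
  for c in range(264,290):
    r=190 if f=='s2' else 205
    while (m[r:r+2,c]).any(): r+=1
    out.append(r)
  print(f,z,out)
```

```text
s2 0.0964 [190, 197, 206, 206, 208, 209, 209, 190, 190, 210, 210, 210, 209, 209, 209, 207, 200, 204, 199, 190, 190, 190, 190, 190, 190, 190]
s3 0.0568 [205, 213, 218, 219, 220, 221, 223, 205, 205, 225, 225, 224, 224, 223, 223, 221, 211, 206, 206, 205, 205, 205, 205, 205, 205, 205]
s4 0.0544 [205, 205, 205, 205, 213, 221, 222, 223, 225, 226, 226, 205, 226, 227, 227, 226, 226, 225, 224, 216, 206, 213, 205, 205, 205, 205]
s5 0.0478 [205, 205, 205, 205, 214, 221, 224, 226, 227, 228, 228, 205, 229, 229, 229, 229, 228, 228, 226, 224, 205, 214, 205, 205, 205, 205]
```

The finger is still visible in front of the wheel's rear rim line (row 229 against 227.7), so it is above the wheel and close to contact. Continuing down gently.

>>> drive_tool --increments '[[[0,0,0.03],[0,0,0],-1],[[0,0,0],[0,0,0],-1]]'

```text
time: 8.28
tool_pos: [0.4246, -0.3796, 0.046]
tool_rot: [-0.0, -0.05, 0.999, 0.0]
wrist_force: [0.0, 0.2, 0.5]
gripper_width: 0.0004
grasp_force: 0.0
```

>>> drive_tool --increments '[[[0,0,0.03],[0,0,0],-1],[[0,0,0],[0,0,0],-1]]'

```text
time: 8.52
tool_pos: [0.4246, -0.3796, 0.0442]
tool_rot: [-0.0, -0.05, 0.999, 0.0]
wrist_force: [0.0, 0.3, -0.4]
gripper_width: 0.0006
grasp_force: 0.0
```

>>> drive_tool --increments '[[[0,0,0.02],[0,0,0],-1],[[0,0,0],[0,0,0],-1]]'

```text
time: 8.78
tool_pos: [0.4247, -0.3796, 0.0431]
tool_rot: [-0.0, -0.05, 0.999, 0.0]
wrist_force: [-0.2, 0.7, 0.0]
gripper_width: 0.0009
grasp_force: 0.0
```

>>> drive_tool --increments '[[[0,0,0.02],[0,0,0],-1],[[0,0,0],[0,0,0],-1]]'

```text
time: 9.02
tool_pos: [0.4247, -0.3796, 0.0418]
tool_rot: [-0.0, -0.05, 0.999, 0.0]
wrist_force: [0.2, -0.0, -0.6]
gripper_width: 0.0001
grasp_force: 0.0
```

Run:
```python
from h import *
s=sensors.state(); print(s['tool_pos'],s['wrist_force'])
a=snap('scene','s6.png')
A=[cv2.resize(x[205:255,255:305],None,fx=8,fy=8,interpolation=0) for x in(cv2.imread('pics/s5.png'),a[:,:,::-1])]
cv2.imwrite('pics/c6.png',np.hstack(A))
```

```text
[ 0.4246558  -0.37957721  0.04183188] [ 0.20461619 -0.00305126 -0.59393774]
```

View pics/c6.png

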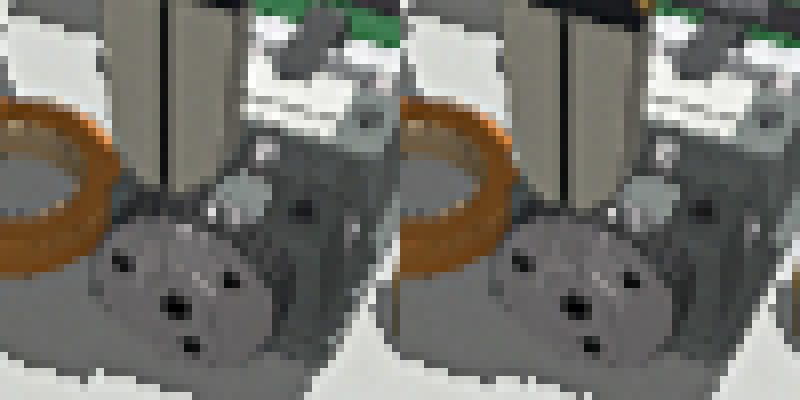

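The right panel shows the rounded fingertip end at crop (570,208), in front of the wheel's knurled top and almost touching. One view is left, so the rest goes by force.

>>> drive_tool --increments '[[[0,0,0.02],[0,0,0],-1],[[0,0,0],[0,0,0],-1]]'

```text
time: 9.32
tool_pos: [0.4246, -0.3796, 0.0406]
tool_rot: [-0.0, -0.05, 0.999, 0.0]
wrist_force: [0.1, 0.7, -0.1]
gripper_width: 0.0005
grasp_force: 0.0
```

>>> drive_tool --increments '[[[0,0,0.02],[0,0,0],-1],[[0,0,0],[0,0,0],-1]]'

```text
time: 9.57
tool_pos: [0.4247, -0.3796, 0.0394]
tool_rot: [-0.0, -0.05, 0.999, 0.0]
wrist_force: [0.3, 1.2, 1.0]
gripper_width: 0.0005
grasp_force: 0.0
```

>>> drive_tool --increments '[[[0,0,0.02],[0,0,0],-1],[[0,0,0],[0,0,0],-1]]'

```text
time: 9.82
tool_pos: [0.4247, -0.3796, 0.0383]
tool_rot: [-0.0, -0.05, 0.999, 0.0]
wrist_force: [1.5, -0.8, 0.7]
gripper_width: 0.0003
grasp_force: 0.0
```

>>> drive_tool --increments '[[[0,0,0.02],[0,0,0],-1],[[0,0,0],[0,0,0],-1]]'

```text
time: 10.07
tool_pos: [0.4246, -0.3796, 0.037]
tool_rot: [-0.0, -0.05, 0.999, 0.0]
wrist_force: [-0.2, 0.3, -0.3]
gripper_width: 0.0002
grasp_force: 0.0
```

Run:
```python
from h import *
snap('scene','s7.png')
for f,z in(('s4',.0544),('s5',.0478),('s6',.0418),('s7',.037)):
  a=cv2.imread(f'pics/{f}.png').astype(int); d=a[:,:,2]-a[:,:,0]; g=a.mean(2)
  m=(d>=6)&(d<18)&(g>80)&(g<132); out=[]
  for c in range(266,290):
    r=210
    while (m[r:r+2,c]).any(): r+=1
    out.append(r)
  print(f,z,out)
a=cv2.imread('pics/s7.png')
for r in range(226,240): print(r,[int(v) for v in a[r,266:290].astype(int).mean(1)])
K,D,r,t=cal('scene'); R=cv2.Rodrigues(r)[0]; o=-R.T@t
for z in(.037,.045,.0545,.06):print(z,ray('scene',[276,231],z)[0])
```

```text
s4 0.0544 [210, 210, 215, 221, 222, 223, 225, 226, 226, 210, 226, 227, 227, 226, 226, 225, 224, 223, 221, 213, 210, 210, 210, 210]
s5 0.0478 [210, 210, 215, 221, 224, 226, 227, 228, 228, 210, 229, 229, 229, 229, 228, 228, 226, 225, 223, 218, 210, 210, 210, 210]
s6 0.0418 [210, 210, 216, 222, 226, 228, 230, 230, 230, 210, 231, 232, 231, 231, 230, 230, 228, 227, 225, 217, 210, 210, 210, 210]
s7 0.037 [210, 210, 214, 221, 229, 230, 231, 232, 232, 210, 233, 233, 233, 232, 232, 231, 230, 228, 227, 218, 211, 210, 210, 210]
226 [68, 67, 69, 117, 119, 116, 117, 119, 114, 13, 100, 123, 117, 117, 116, 116, 107, 91, 101, 53, 65, 76, 98, 63]
227 [67, 67, 67, 96, 123, 119, 118, 121, 113, 13, 100, 123, 117, 117, 118, 117, 103, 86, 69, 126, 61, 130, 73, 53]
228 [68, 66, 55, 74, 105, 122, 119, 121, 114, 15, 100, 123, 117, 117, 118, 118, 101, 131, 126, 141, 125, 141, 128, 131]
229 [68, 69, 60, 72, 84, 103, 124, 121, 114, 14, 101, 121, 117, 117, 118, 118, 90, 83, 141, 138, 137, 138, 141, 142]
230 [68, 67, 65, 73, 50, 56, 99, 126, 116, 13, 100, 122, 117, 119, 121, 121, 76, 140, 135, 127, 137, 136, 134,
[... 472 characters left out ...]
, 105, 100, 98, 96, 99, 99, 96, 101, 98, 101, 105, 101, 98, 46, 57, 85, 68, 54, 73]
236 [66, 87, 106, 66, 91, 107, 101, 98, 96, 97, 99, 97, 100, 98, 98, 100, 102, 105, 97, 50, 68, 59, 69, 70]
237 [89, 96, 102, 25, 34, 74, 105, 99, 109, 107, 97, 95, 97, 98, 97, 111, 101, 103, 105, 82, 66, 55, 71, 59]
238 [88, 103, 102, 63, 14, 55, 105, 101, 114, 117, 111, 88, 92, 98, 106, 114, 112, 86, 107, 102, 85, 65, 72, 53]
239 [91, 102, 104, 99, 94, 96, 103, 97, 97, 101, 102, 109, 204, 88, 107, 111, 90, 26, 60, 108, 99, 64, 47, 66]
0.037 [ 0.44109911 -0.36921044  0.037     ]
0.045 [ 0.43376329 -0.37310735  0.045     ]
0.0545 [ 0.425052   -0.37773492  0.0545    ]
0.06 [ 0.42000862 -0.38041404  0.06      ]
```

>>> drive_tool --increments '[[[0,0,0.02],[0,0,0],-1],[[0,0,0],[0,0,0],-1]]'

```text
time: 10.38
tool_pos: [0.4247, -0.3797, 0.036]
tool_rot: [0.0, -0.05, 0.999, -0.0]
wrist_force: [-0.1, -0.4, -0.6]
gripper_width: 0.0007
grasp_force: 0.0
```

>>> drive_tool --increments '[[[0,0,0.02],[0,0,0],-1],[[0,0,0],[0,0,0],-1]]'

```text
time: 10.62
tool_pos: [0.4249, -0.38, 0.0357]
tool_rot: [0.0, -0.05, 0.999, -0.0]
wrist_force: [-2.9, 1.8, 10.3]
gripper_width: 0.0004
grasp_force: 4.9
```

>>> drive_tool --increments '[[[0,0,0.02],[0,0,0],-1],[[0,0,0],[0,0,0],-1]]'

```text
time: 10.88
tool_pos: [0.4251, -0.3804, 0.0356]
tool_rot: [0.0, -0.05, 0.999, -0.001]
wrist_force: [-5.6, 2.4, 19.1]
gripper_width: 0.0005
grasp_force: 9.4
```

Contact is at a reported z of 0.0358, with about 8 N/mm stiffness. I'll ease off to around 12 N and try a stroke.

>>> drive_tool --increments '[[[0,0,-0.015],[0,0,0],-1],[[0,-0.07,0],[0,0,0],-1],[[0,0,0],[0,0,0],-1]]'

```text
time: 11.25
tool_pos: [0.4254, -0.3846, 0.0357]
tool_rot: [0.0, -0.05, 0.999, -0.001]
wrist_force: [-2.9, -0.8, 11.3]
gripper_width: 0.0005
grasp_force: 5.6
```

```bash
cat >> h.py <<'E'
def holes(f):
    im=cv2.imread('pics/'+f); g=im.mean(2)[225:262,262:294]
    u=cv2.resize(g,None,fx=8,fy=8,interpolation=cv2.INTER_CUBIC)
    m=(u<45).astype(np.uint8); n,l,st,ce=cv2.connectedComponentsWithStats(m)
    return [(round(262+(ce[i][0]+.5)/8-.5,1),round(225+(ce[i][1]+.5)/8-.5,1),int(st[i,4])) for i in range(1,n) if st[i,4]>60]
def ang(f):
    # hole angles in the face plane (holder x=-139), seen from the robot, clockwise positive from up
    K,D,r,t=cal('scene'); R=cv2.Rodrigues(r)[0]; o=-R.T@t; hx=np.array([np.cos(.1),np.sin(.1),0]); hy=np.array([-np.sin(.1),np.cos(.1),0])
    P0=np.array([.4245,-.3865,.034])-.008*hx; out=[]
    for u,v,a in holes(f):
        p=cv2.undistortPoints(np.array([[[u,v]]],float),K,D)[0,0]; d=np.r_[p,1]@R
        X=o+d*((P0-o)@hx)/(d@hx)-P0; y,z=X@hy,X[2]; out.append((round(-y*1e3,1),round(z*1e3,1),round(float(np.arctan2(-y,z)),2),a))
    return out
E
python3 - <<'E'
from h import *
snap('scene','s8.png')
for f in('scene0.png','s7.png','s8.png'): print(f,ang(f))
E
```

```text
scene0.png [(np.float64(-10.4), np.float64(45.6), -0.22, 66), (np.float64(31.6), np.float64(42.3), 0.64, 123), (np.float64(-23.3), np.float64(19.1), -0.88, 110), (np.float64(-19.3), np.float64(6.1), -1.26, 210), (np.float64(12.0), np.float64(11.2), 0.82, 198), (np.float64(-3.3), np.float64(-4.4), -2.49, 503), (np.float64(0.9), np.float64(-17.8), 3.09, 219)]
s7.png [(np.float64(-6.8), np.float64(38.7), -0.17, 374), (np.float64(30.9), np.float64(43.7), 0.62, 360), (np.float64(-17.7), np.float64(25.0), -0.62, 228), (np.float64(-19.0), np.float64(6.2), -1.26, 190), (np.float64(12.0), np.float64(11.5), 0.81, 169), (np.float64(26.6), np.float64(11.2), 1.17, 552), (np.float64(-3.6), np.float64(-4.5), -2.47, 430), (np.float64(0.9), np.float64(-17.8), 3.09, 181)]
s8.png [(np.float64(-2.2), np.float64(39.3), -0.05, 411), (np.float64(31.3), np.float64(43.6), 0.62, 313), (np.float64(-16.8), np.float64(25.3), -0.59, 374), (np.float64(-17.2), np.float64(9.3), -1.07, 189), (np.float64(25.8), np.float64(9.1), 1.23, 359), (np.float64(14.1), np.float64(8.4), 1.03, 187), (np.float64(-3.6), np.float64(-4.5), -2.47, 430), (np.float64(-2.6), np.float64(-18.3), -3.0, 168)]
```

The wheel turned about 0.2 rad with the tip's motion, so the grip is good. Continuing with longer strokes.

>>> drive_tool --increments '[[[0,-0.1,0],[0,0,0],-1],[[0,-0.1,0],[0,0,0],-1],[[0,0,0],[0,0,0],-1]]'

```text
time: 11.68
tool_pos: [0.4265, -0.3963, 0.0348]
tool_rot: [0.0, -0.05, 0.999, -0.0]
wrist_force: [0.1, -3.7, 4.4]
gripper_width: 0.0003
grasp_force: 2.5
```

```bash
cat >> h.py <<'E'
def turn(f):
    # mean angle of the three outer holes modulo 2pi/3, about the hub hole
    h=[(float(a),float(b),n) for a,b,_,n in ang(f)]
    c=min(h,key=lambda p:np.hypot(p[0]+3.5,p[1]+4.5)); o=[]
    for a,b,n in h:
        x,y=a-c[0],b-c[1]
        if 13<np.hypot(x,y)<24: o.append((round(float(np.arctan2(x,y)),2),round(float(np.hypot(x,y)),1),n))
    return o
E
python3 - <<'E'
from h import *
snap('scene','s9.png')
for f in('scene0.png','s7.png','s8.png','s9.png'): print(f,turn(f))
E
```

```text
scene0.png [(-0.99, 19.1, 210), (0.78, 21.9, 198), (2.84, 14.0, 219)]
s7.png [(-0.96, 18.8, 190), (0.77, 22.3, 169), (2.82, 14.0, 181)]
s8.png [(-0.78, 19.4, 189), (0.94, 21.9, 187), (3.07, 13.8, 168)]
s9.png [(-0.45, 21.1, 193), (1.29, 20.4, 146)]
```

>>> drive_tool --increments '[[[0,0,-0.12],[0,0,0],-1],[[0,0.42,0],[0,0,0],-1],[[0,0,0.12],[0,0,0],-1],[[0,0,0.005],[0,0,0],-1],[[0,-0.1,0],[0,0,0],-1]]'

```text
time: 12.35
tool_pos: [0.4246, -0.3769, 0.0352]
tool_rot: [0.0, -0.05, 0.999, 0.0]
wrist_force: [-5.8, 5.3, 19.1]
gripper_width: 0.0004
grasp_force: 9.6
```

>>> drive_tool --increments '[[[0,-0.11,0],[0,0,0],-1],[[0,-0.11,0],[0,0,0],-1],[[0,-0.1,0],[0,0,0],-1]]'

```text
time: 12.72
tool_pos: [0.4265, -0.3968, 0.0349]
tool_rot: [0.0, -0.05, 0.999, -0.0]
wrist_force: [-0.5, 0.5, 0.6]
gripper_width: 0.0007
grasp_force: 0.6
```

Run:
```python
from h import *
snap('scene','s10.png'); print(turn('s10.png'))
```

```text
[(0.38, 22.5, 194), (-1.45, 16.1, 167), (2.25, 16.1, 188)]
```

>>> drive_tool --increments '[[[0,0,-0.12],[0,0,0],-1],[[0,0.42,0],[0,0,0],-1],[[0,0,0.115],[0,0,0],-1],[[0,0,0],[0,0,0],-1],[[0,-0.11,0],[0,0,0],-1]]'

```text
time: 13.4
tool_pos: [0.4247, -0.3776, 0.0353]
tool_rot: [0.0, -0.05, 0.999, 0.0]
wrist_force: [-3.8, 4.5, 15.4]
gripper_width: 0.0008
grasp_force: 7.9
```

>>> drive_tool --increments '[[[0,-0.11,0],[0,0,0],-1],[[0,-0.11,0],[0,0,0],-1],[[0,-0.07,0],[0,0,0],-1]]'

```text
time: 13.78
tool_pos: [0.4264, -0.3957, 0.0351]
tool_rot: [0.0, -0.05, 0.999, -0.0]
wrist_force: [-0.7, 0.2, 1.8]
gripper_width: 0.0006
grasp_force: 1.1
```

Run:
```python
from h import *
a=snap('scene','s11.png'); print(turn('s11.png'))
A=[cv2.resize(x[190:250,255:315],None,fx=6.6,fy=6.6,interpolation=2) for x in(cv2.imread('pics/scene0.png'),a[:,:,::-1])]
cv2.imwrite('pics/c7.png',np.hstack(A))
for f in('scene0.png','s9.png','s10.png','s11.png'):
  g=cv2.imread('pics/'+f).mean(2); print(f)
  for r in range(204,224,1): print(r,g[r,288:306].astype(int))
```

```text
[(-0.55, 20.2, 201), (1.17, 20.7, 183), (-2.88, 13.2, 181)]
scene0.png
204 [77 75 74 72 73 78 77 85 86 78 75 78 79 77 78 93 92 84]
205 [ 75  70  67  70  73  65  83  63  77  70  70  73  71  72  72 107 160 102]
206 [ 49  70  81  77  72  70  80  74  80  94  72  73  72  70  69  93 149  99]
207 [188 205 151  93  54  73  78  75  76  82  51  77  77  83  75  76  93  71]
208 [209 214 203 198 110  72  76  75  76  71  46  75  71  75  76  74  72  33]
209 [209 226 216 121  86  73  75  76  77  39  64  60  59  66  73  74  74   9]
210 [139 144 130  62  70  76  73  71  53  45 161 196 204 153  93  50  62  51]
211 [ 92 103  78  70  74  73  73  91 165 121 217 215 214 199 189 189 203 142]
212 [168  92  71  75  75  74  72  82 132 114 164 213 222 212 211 209 211 199]
213 [209  98  66  71  71  68  73 100 105 105 110 127 140 142 175 210 221 214]
214 [214 139  47  52  61  74 166 176 146 121  98  99  99  90 160 172 138 147]
215 [213 204 195 200 195 151 214 212 204 203 200 149  78 107 183 182 108 107]
216 [218 219 219 220 218 204 213 212 213 218 219 141 108 121 137 154 102 110]
217 [133 171 175 220 218 215 212 
[... 4515 characters left out ...]
15 [117 120 121 103  85  95 227 248 243 241 242 231 131 107  92 128 139 137]
216 [116 118 119  94  90 134 190 155 154 163 209 177 128  85  80  98 138 138]
217 [116 118 119  88  96 182 252 233 231 227 162 138 130  43  65  94 142 140]
218 [117 118 121  86  93 140 183 191 245 254 156 132 136 122 123 129 138  93]
219 [117 118 122  87  91  83  91 109 159 158 144 138 139 141 139 141 139  67]
220 [119 117 122  89  94  68  74  77  80  74 102 125 139 144 141 140 114  70]
221 [117 118 121  91  95  74  68  76  73  71  78  86  90  98 110 129  81  72]
222 [116 117 115  92  94  74  67  79  78  76  75  74  73  74  81  99  75  74]
223 [119 118 107  92  92  76  76  80  79  79  77  78  78  70  77  90  77  77]
```

The carriage is advancing, about 2.3 rad so far. Before the next stroke I'll lift back to where the pointer is visible and read the gauge from rectified profiles.

>>> drive_tool --increments '[[[0,0,-0.12],[0,0,0],-1],[[0,0.4,0],[0,0,0],-1],[[0,0,0],[0,0,0],-1]]'

```text
time: 14.2
tool_pos: [0.4238, -0.37, 0.042]
tool_rot: [0.0, -0.05, 0.999, -0.0]
wrist_force: [-0.3, 0.5, 0.2]
gripper_width: 0.0005
grasp_force: 0.0
```

```bash
cat >> h.py <<'E'
def patch(f,z,cam='scene',s0=.05,s1=.13,w=.03,mm=4):
    # rectified picture of the plane z: rows = holder x decreasing downward, cols = holder y left to right
    hx=np.array([np.cos(.1),np.sin(.1)]); hy=np.array([-hx[1],hx[0]]); o=np.array([.4245,-.3835])
    S=np.arange(s1,s0,-.001/mm); Y=np.arange(w,-w,-.001/mm)
    P=o+S[:,None,None]*hx+Y[None,:,None]*hy
    P=np.dstack([P,np.full(P.shape[:2],z)]); uv=proj(cam,P.reshape(-1,3)).reshape(P.shape[0],P.shape[1],2).astype(np.float32)
    return cv2.remap(cv2.imread('pics/'+f),uv[:,:,0],uv[:,:,1],cv2.INTER_CUBIC)
E
python3 - <<'E'
from h import *
snap('scene','s12.png'); print(turn('s12.png'))
A=[patch(f,.046) for f in('scene0.png','s12.png')]+[patch('top0.png',.046,'top')]
cv2.imwrite('pics/c8.png',np.hstack(A)); print(A[0].shape)
for p in A:
  print()
  g=p.mean(2)
  for y in(-12,-8,0,4,8,12):  # holder y mm
    c=int((30-y)*4); print(y,g[:,c-2:c+3].mean(1)[::6].astype(int))
E
```

```text
[(-0.55, 20.2, 179), (1.17, 20.5, 187), (-2.88, 13.2, 181)]
(320, 240, 3)

-12 [ 78  74  66  56  49  51  61  72  78  78  74  72  70  69  69  72  76  78
  77  76  73  55  52  90 145 190 208 206 185 149 120 109 104 106 117 147
 180 202 214 213 212 211 211 218 222 203 171 154 178 207 204 178 134  98]
-8 [ 86  83  80  79  80  81  81  81  80  80  80  78  75  73  72  72  72  67
  57  48  47  52  49  43  37  29  38  88 146 160 132 102  88  88 110 142
 179 193 191 192 194 207 219 220 196 154 131 155 194 214 214 187 145  98]
0 [ 80  82  84  84  81  77  77  79  83  89  93  93  89  83  80  74  68  69
  74  76  77  77  77  75  73  71  73  75  75  74  73  74  75  75  75  74
  66  40  36  88 160 211 224 219 200 169 156 173 201 212 194 157 122  89]
4 [ 77  79  81  83  81  78  81  87  91  95  97  95  90  84  79  78  81  78
  73  71  71  65  61  74 105 126 118  94  79  74  72  76  72  71  74  72
  76 101 139 177 203 212 215 226 226 187 141 138 179 208 207 180 137  95]
8 [ 71  71  72  74  78  88 101 113 119 118 111 102  90  81  79  75  72  72
  73  74  75  74  83 123 171 198 216 233 228 197 158 125 10
[... 2284 characters left out ...]
 171 189 200 187 157 118 100 114]
4 [ 83  81  79  80  80  83  89 100 106 108 110 113 121 140 169 187 182 155
 123 110 110 110 104  92  87  88  84  84  88  91  92  96 100 106 125 156
 181 190 192 199 203 202 203 204 193 178 173 191 202 185 154  94  58  61]
8 [ 96  93  95  96  87  84  91  99 106 110 110 109 109 132 167 183 185 186
 189 190 191 181 153 103  79  74  74  73  72  72  73  73  73 104 160 191
 204 203 203 202 203 203 203 203 189 174 174 195 202 188 154  98  66  63]
12 [ 94  89  86  85  84  82  83  88  92  94  93  90  92 128 168 182 181 188
 195 196 198 190 158 115  99  94  95  96  92  89  86  83  85 117 164 191
 200 202 200 200 199 200 201 199 185 172 178 199 204 194 154  98  82  94]
```

View pics/c8.png

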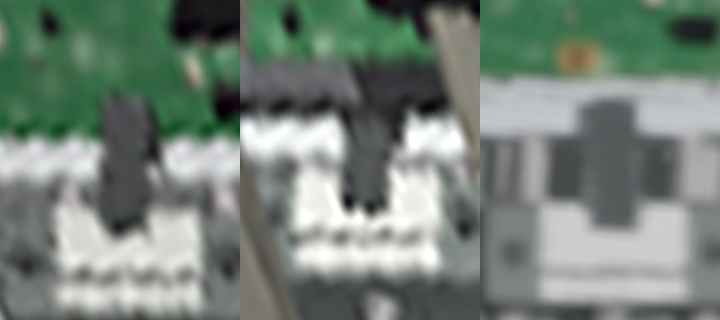

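The rectified crop works (left is before, middle is now). The pointer edge was 10 mm from the line and is now about 7.5 mm, with the carriage advanced 9.6 mm. The board is clamped and the spring is compressing. About 1.9 rad remain. Next, one full stroke.

>>> drive_tool --increments '[[[0,0,0.12],[0,0,0],-1],[[0,0,0],[0,0,0],-1],[[0,-0.11,0],[0,0,0],-1],[[0,-0.11,0],[0,0,0],-1],[[0,-0.11,0],[0,0,0],-1]]'

```text
time: 14.88
tool_pos: [0.4262, -0.3914, 0.0356]
tool_rot: [0.0, -0.05, 0.999, -0.001]
wrist_force: [-1.8, 1.7, 10.3]
gripper_width: 0.0003
grasp_force: 5.0
```

>>> drive_tool --increments '[[[0,-0.06,0],[0,0,0],-1],[[0,0,-0.12],[0,0,0],-1],[[0,0.39,0],[0,0,0],-1],[[0,0,0],[0,0,0],-1]]'

```text
time: 15.38
tool_pos: [0.4237, -0.3701, 0.0417]
tool_rot: [-0.0, -0.05, 0.999, 0.0]
wrist_force: [-0.2, -0.5, 0.2]
gripper_width: 0.0008
grasp_force: 0.0
```

```bash
cat >> h.py <<'E'
def gap(f,cam='scene'):
    g=patch(f,.046,cam).mean(2); r={}
    # line: darkest row below the pointer at several y; pointer: half-level crossing at the mid columns
    L=[]
    for y in(-12,-9,-6,-3,0,3,6,9,12):
        p=cv2.GaussianBlur(g[:,int((30-y)*4)-4:int((30-y)*4)+5].mean(1)[:,None],(1,9),0)[:,0]
        w=np.where(p>200)[0]; b=w.max()  # near end of the plate
        k=b-40+int(np.argmin(p[b-40:b-4])); L.append((y,k/4,int(p[k])))
    E=[]
    for y in(-4,-2,0,2,4):
        p=g[:,int((30-y)*4)-3:int((30-y)*4)+4].mean(1)
        w=np.where(p>200)[0].max(); k=w
        d=[i for i in range(60,w) if p[i]<150<=p[i+1]]
        E.append((y,[x/4 for x in d]))
    return L,E
E
python3 - <<'E'
from h import *
snap('scene','s13.png'); print(turn('s13.png'))
for f in('scene0.png','s12.png','s13.png'): print(f,*gap(f),sep='\n')
E
```

```text
[(0.2, 22.6, 157), (-1.7, 15.2, 183), (1.98, 16.9, 157)]
scene0.png
[(-12, np.float64(70.25), 157), (-9, np.float64(69.0), 144), (-6, np.float64(69.5), 129), (-3, np.float64(69.0), 157), (0, np.float64(68.75), 157), (3, np.float64(69.5), 129), (6, np.float64(69.75), 149), (9, np.float64(68.75), 110), (12, np.float64(69.25), 147)]
[(-4, [58.0, 70.0]), (-2, [58.75]), (0, [59.5]), (2, [59.25, 70.5]), (4, [57.25, 70.75])]
s12.png
[(-12, np.float64(59.5), 154), (-9, np.float64(59.5), 179), (-6, np.float64(58.5), 137), (-3, np.float64(59.5), 175), (0, np.float64(60.0), 178), (3, np.float64(59.0), 156), (6, np.float64(59.5), 140), (9, np.float64(58.5), 176), (12, np.float64(58.75), 157)]
[(-4, [53.5]), (-2, [53.75]), (0, [52.0]), (2, [52.75]), (4, [34.0, 52.25, 60.25])]
s13.png
[(-12, np.float64(55.75), 138), (-9, np.float64(54.5), 199), (-6, np.float64(52.25), 105), (-3, np.float64(52.5), 71), (0, np.float64(52.75), 144), (3, np.float64(52.25), 60), (6, np.float64(56.0), 195), (9, np.float64(56.0), 179), (12, np.float64(55.0), 160)]
[(-4, [56.75]), (-2, [56.0]), (0, [52.5]), (2, [56.0]), (4, [34.0, 55.25])]
```

Run:
```python
from h import *
for f in('scene0.png','s12.png','s13.png'):
  g=patch(f,.046).mean(2); print(f)
  sh=200 if f=='scene0.png' else 176
  for y in(-12,-10,-8,-4,-3,-2,-1,0,1,2,3,4,8,10,12):
    c=int((30-y)*4); print(y,g[sh:sh+90,c-3:c+4].mean(1)[::4].astype(int))
```

```text
scene0.png
-12 [108 117 135 159 180 196 208 214 214 212 212 211 210 211 214 221 221 212
 192 170 157 159 178]
-10 [110 125 145 169 191 204 212 219 221 218 214 212 212 213 213 212 204 187
 166 151 153 169 190]
-8 [ 91 109 129 153 177 189 191 189 191 193 195 201 212 219 222 216 197 169
 142 131 143 169 194]
-4 [ 69  68  69  63  54  53  71 104 147 189 217 224 220 221 226 227 215 190
 161 144 146 165 194]
-3 [ 72  71  70  65  55  49  60  91 132 174 210 223 222 220 221 216 202 180
 161 156 164 183 207]
-2 [ 74  73  72  69  59  46  48  72 112 155 194 219 224 222 219 210 194 177
 167 168 179 196 216]
-1 [ 74  74  74  72  62  48  41  54  87 132 176 209 223 224 220 212 197 181
 170 170 180 196 211]
0 [ 75  75  75  72  65  49  34  37  68 112 161 199 219 224 221 215 200 179
 161 156 165 183 201]
1 [ 75  74  73  71  65  51  37  39  68 113 157 192 214 221 223 219 201 175
 150 138 145 169 193]
2 [ 72  71  70  69  67  61  55  61  89 131 168 193 210 219 224 222 207 178
 147 128 132 157 186]
3 [ 70  70  70  69  70  72  79  95 125 160 186 201 210 216 223 226 216 190
 157 131 129 151 182]
4 [ 72  74  7
[... 2624 characters left out ...]
21 199 170 136 108]
1 [ 79  79  79  79  76  73  78  93 106 114 119 130 158 199 238 253 253 242
 222 199 170 136 106]
2 [ 74  71  73  75  69  61  56  57  55  54  62  91 136 190 230 247 248 238
 217 189 159 129  99]
3 [ 80  78  82  81  69  53  46  48  51  56  69  99 141 187 224 240 241 230
 207 177 148 119  91]
4 [114 111 109 103  88  80  87 105 121 128 132 141 163 194 223 237 236 225
 202 171 142 116  90]
8 [239 238 241 245 247 247 247 248 247 238 221 200 182 180 199 225 241 238
 223 199 166 132 106]
10 [234 235 235 235 235 237 237 236 229 213 193 177 179 197 221 240 247 240
 221 194 160 124  95]
12 [238 237 237 236 239 244 248 242 225 198 170 157 168 193 221 238 245 241
 222 191 160 129 100]
```

The gap is now about 2.4 mm, so 0.6 rad remain. A partial stroke of 10 mm comes next, then a clear look from the top camera with the arm swung aside.

>>> drive_tool --increments '[[[0,-0.11,0],[0,0,0],-1],[[0,0,0.12],[0,0,0],-1],[[0,0,0],[0,0,0],-1],[[0,-0.08,0],[0,0,0],-1],[[0,-0.08,0],[0,0,0],-1]]'

```text
time: 16.05
tool_pos: [0.4259, -0.3878, 0.0357]
tool_rot: [0.001, -0.05, 0.999, -0.001]
wrist_force: [-3.8, 3.5, 16.3]
gripper_width: 0.0004
grasp_force: 8.2
```

>>> drive_tool --increments '[[[0,0,0],[0,0,0],-1],[[0,0,-0.12],[0,0,0],-1],[[0,0.27,0],[0,0,0],-1],[[0,0,-0.5],[0,0,0],-1],[[0,0,0],[0,0,0],-1]]'

```text
time: 16.68
tool_pos: [0.4244, -0.3704, 0.0732]
tool_rot: [0.001, -0.05, 0.999, -0.001]
wrist_force: [-1.1, -0.2, 0.2]
gripper_width: 0.0007
grasp_force: 0.0
```

Run:
```python
from h import *
snap('scene','s14.png'); print(turn('s13.png'),turn('s14.png'))
g=patch('s14.png',.046).mean(2)
for y in(-12,-10,-8,-4,-3,-2,-1,0,1,2,3,4,8,10,12):
    c=int((30-y)*4); print(y,g[176:266,c-3:c+4].mean(1)[::4].astype(int))
```

```text
[(0.2, 22.6, 157), (-1.7, 15.2, 183), (1.98, 16.9, 157)] [(0.5, 22.6, 190), (-1.29, 16.9, 187), (2.39, 15.4, 180)]
-12 [233 232 234 238 239 233 224 215 202 187 177 178 193 216 236 243 231 209
 179 145 111  88  74]
-10 [250 251 249 248 248 249 246 233 207 179 168 178 202 229 245 245 229 201
 169 135 104  82  72]
-8 [220 202 188 190 205 220 221 195 143  92  77 104 157 209 239 240 219 187
 152 121  95  72  59]
-4 [ 79  78  76  75  76  73  64  53  53  77 120 176 227 254 255 254 239 215
 185 150 117  89  68]
-3 [ 80  79  79  81  82  78  62  43  38  64 116 175 229 254 255 254 241 216
 186 150 112  80  57]
-2 [ 83  83  84  87  88  85  68  46  38  63 114 173 221 249 254 251 231 201
 170 139 105  72  50]
-1 [ 85  85  86  89  91  89  79  62  56  77 121 169 211 240 250 241 215 185
 156 129 102  74  55]
0 [ 82  83  85  87  88  88  85  78  76  89 122 161 198 229 243 234 210 181
 156 134 109  81  63]
1 [ 78  78  79  79  80  80  80  78  74  79 102 139 182 218 238 236 220 197
 171 145 117  89  69]
2 [ 72  70  72  74  72  67  61  56  52  60  86 127 173 213 237 240 230 211
 181 149 120  94  74]
3 [ 78  76  80  80  70  57  48  48  57  76 104 140 178 214 237 240 231 211
 182 148 119  95  75]
4 [111 108 106 101  89  79  81  93 111 129 147 167 193 220 237 238 227 207
 179 144 115  93  75]
8 [236 234 238 247 254 253 234 193 151 125 132 162 198 225 240 243 231 202
 169 136 104  80  69]
10 [232 232 233 236 244 250 242 215 185 161 157 174 201 225 235 229 212 182
 147 117  92  71  59]
12 [236 235 234 234 238 247 251 244 228 209 196 194 206 225 240 238 221 195
 163 131 109  91  74]
```

About 0.8 mm remain. I'll swing aside for a clean top-camera reading.

>>> drive_tool --increments '[[[0,0,-0.99],[0,0,0],-1],[[0,0,-0.99],[0,0,0],-1],[[0,0,-0.99],[0,0,0],-1],[[0,0,-0.99],[0,0,0],-1],[[-0.09,0.9,-0.5],[0,0,0],-1]]'

```text
time: 17.35
tool_pos: [0.4238, -0.3172, 0.3402]
tool_rot: [-0.0, -0.049, 0.999, -0.0]
wrist_force: [1.1, 0.7, -0.8]
gripper_width: 0.0004
grasp_force: 0.0
```

>>> drive_tool --increments '[[[-0.09,0.9,0],[0,0,0],-1],[[-0.09,0.9,0],[0,0,0],-1],[[-0.09,0.9,0],[0,0,0],-1],[[-0.09,0.9,0],[0,0,0],-1],[[-0.09,0.9,0],[0,0,0],-1]]'

```text
time: 17.98
tool_pos: [0.4231, -0.0432, 0.338]
tool_rot: [-0.001, -0.05, 0.999, 0.0]
wrist_force: [0.2, 0.2, -0.4]
gripper_width: 0.0002
grasp_force: 0.0
```

Run:
```python
from h import *
snap('top','t2.png'); snap('scene','s15.png'); print(sensors.state()['tool_pos'])
for f,cam,sh in(('top0.png','top',200),('t2.png','top',170),('s15.png','scene',176)):
  g=patch(f,.046,cam).mean(2); print(f)
  for y in(-14,-12,-10,-8,-4,-2,0,2,4,8,10,12):
    c=int((30-y)*4); print(y,g[sh:sh+96,c-3:c+4].mean(1)[::4].astype(int))
```

```text
[ 0.42328768 -0.04103225  0.33835075]
top0.png
-14 [122 159 184 199 204 203 204 204 204 203 203 203 203 203 204 200 189 177
 169 171 187 201 205 197]
-12 [121 150 171 188 194 196 198 199 200 201 202 203 204 204 204 198 186 175
 168 173 190 203 205 199]
-10 [116 132 143 156 161 166 169 177 187 196 200 203 203 203 204 197 186 176
 171 178 194 204 204 198]
-8 [ 99 103 106 110 112 119 127 148 170 190 198 204 203 204 203 196 187 176
 170 178 192 201 202 197]
-4 [ 88  88  88  88  90  92 106 134 166 188 201 205 203 204 201 194 183 168
 162 171 187 198 200 195]
-2 [ 89  89  89  88  91  93 111 139 171 190 203 204 202 203 200 194 183 169
 163 172 186 197 200 196]
0 [ 94  94  95  95  98 100 120 147 177 193 204 204 203 203 200 196 185 171
 165 171 183 195 200 195]
2 [103 104 113 123 134 138 152 167 185 196 204 203 203 203 202 200 189 178
 171 173 184 196 200 193]
4 [111 125 147 166 181 185 191 192 197 201 203 202 203 203 203 202 193 182
 174 173 184 198 202 194]
8 [121 160 184 199 204 203 203 203 202 202 203 203 203 203 204 199 189 179
 171 174 188 200 202 193]
10 [122 159 180 197 201 203 203 20
[... 1930 characters left out ...]
73  74  77  79  75  60  41  33  55 100 152 195 223 232 225 205 178
 150 123  92  62  43  39]
0 [ 71  72  73  74  76  76  74  68  66  77 107 142 175 203 216 208 187 161
 138 119  95  71  55  50]
2 [ 63  61  63  65  62  58  52  47  45  52  76 113 153 190 212 215 206 188
 161 131 105  83  65  57]
4 [ 97  93  92  87  76  68  70  82  98 114 129 147 171 196 212 213 203 185
 158 126 101  81  65  54]
8 [215 214 217 226 234 233 212 175 134 109 114 141 175 200 214 217 205 178
 148 119  91  70  60  59]
10 [212 212 212 216 224 229 222 196 166 142 137 152 178 201 210 205 188 161
 130 104  81  62  52  52]
12 [215 215 215 215 219 227 231 224 208 188 174 171 183 201 216 214 199 175
 146 117  96  80  65  58]
```

Run:
```python
from h import *
prev=None;tot=0
for f in('scene0','s8','s9','s10','s11','s12','s13','s14','s15'):
  h=[(float(a)+2.13,float(b)+.17) for a,b,_,n in ang(f+'.png')]
  t=[float(np.arctan2(x,y)) for x,y in h if 15<np.hypot(x,y)<20.5]
  m=np.angle(np.mean(np.exp(3j*np.array(t))))/3   # mod 2pi/3
  if prev is not None: tot+=(m-prev)%(2*np.pi/3) if (m-prev)%(2*np.pi/3)<1.9 else (m-prev)%(2*np.pi/3)-2*np.pi/3
  prev=m; print(f,np.round(t,2),round(m,3),'total',round(tot,3),'mm',round(4*tot,2))
for f,cam in(('top0.png','top'),('t2.png','top'),('scene0.png','scene'),('s12.png','scene'),('s13.png','scene'),('s15.png','scene')):
  g=patch(f,.046,cam).mean(2)
  out=np.r_[0:0]
  o=g[:,[int((30-y)*4)+k for y in(-13,-11,10,12) for k in(-3,-1,1,3)]].mean(1); c=g[:,int(27*4):int(34*4)].mean(1)
  # line position from outer columns: dip nearest the near edge of the plate
  w=np.where(o>.9*np.percentile(o,95))[0]; b=w.max(); k=b-24+int(np.argmin(o[b-24:b-3])); W=np.percentile(o[b-80:b],80)
  seg=np.arange(k-12,k+13); d=np.clip(W-o[seg],0,None); lc=(seg*d).sum()/d.sum()/4; A=d.sum()/4
  top=b; j=max(k-72,100); dark=np.median(c[k-72:k-48]) if f in('t2.png','s13.png','s15.png') else np.median(c[k-72:k-56])
  Wc=np.percentile(c[k-60:k+20],95)
  s=np.clip(Wc-c[j:k+9],0,None).sum()/4; e=j/4+(s-A*Wc/W)/(Wc-dark)
  print(f,'line',round(lc,2),'edge',round(e,2),'raw gap',round(lc-e,2),'dark',round(dark),'W',round(W),round(Wc),'A',round(A/W,2))
```

```text
scene0 [-1.22  0.89  2.97] 0.881 total 0 mm 0
s8 [-1.01  1.08 -3.12] -1.013 total 0.2 mm 0.8
s9 [-0.63  1.5  -2.73] -0.62 total 0.593 mm 2.37
s10 [ 0.39 -1.7   2.48] 0.391 total 1.604 mm 6.42
s11 [-0.75  1.36 -2.86] -0.75 total 2.558 mm 10.23
s12 [-0.75  1.36 -2.86] -0.749 total 2.559 mm 10.23
s13 [ 0.17 -1.93  2.24] 0.16 total 3.467 mm 13.87
s14 [ 0.54 -1.55  2.61] 0.536 total 3.843 mm 15.37
s15 [ 0.54 -1.57  2.62] 0.532 total 3.84 mm 15.36
top0.png line 67.87 edge 57.37 raw gap 10.5 dark 99 W 203 204 A 0.57
t2.png line 52.55 edge 51.78 raw gap 0.77 dark 100 W 200 201 A 0.69
scene0.png line 69.48 edge 59.68 raw gap 9.8 dark 68 W 215 222 A 1.32
s12.png line 59.17 edge 53.29 raw gap 5.88 dark 82 W 242 241 A 1.37
s13.png line 55.61 edge 54.34 raw gap 1.27 dark 84 W 241 247 A 1.4
s15.png line 54.17 edge 53.96 raw gap 0.21 dark 72 W 216 222 A 1.22
```

The wheel has turned 3.84 rad (15.4 mm of carriage travel). The gap estimates are 0.3, 0.4 and 0.95 mm, around 0.5 mm short. I'll go back for one small nudge of about 0.1 rad.

>>> drive_tool --increments '[[[0.09,-0.9,0],[0,0,0],-1],[[0.09,-0.9,0],[0,0,0],-1],[[0.09,-0.9,0],[0,0,0],-1],[[0.09,-0.9,0],[0,0,0],-1],[[0.09,-0.9,0],[0,0,0],-1]]'

```text
time: 18.7
tool_pos: [0.4231, -0.3186, 0.338]
tool_rot: [-0.0, -0.05, 0.999, 0.0]
wrist_force: [0.4, 0.0, 0.5]
gripper_width: 0.0005
grasp_force: 0.0
```

>>> drive_tool --increments '[[[0.09,-0.9,0.5],[0,0,0],-1],[[0,-0.15,0.99],[0,0,0],-1],[[0,0,0.99],[0,0,0],-1],[[0,0,0.99],[0,0,0],-1],[[0,0,0.99],[0,0,0],-1]]'

```text
time: 19.32
tool_pos: [0.4237, -0.3794, 0.0685]
tool_rot: [-0.0, -0.05, 0.999, 0.0]
wrist_force: [0.5, -1.4, -0.5]
gripper_width: 0.0008
grasp_force: 0.0
```

>>> drive_tool --increments '[[[0,0,0.3],[0,0,0],-1],[[0,0,0.2],[0,0,0],-1],[[0,0,0],[0,0,0],-1],[[0,0,0],[0,0,0],-1]]'

```text
time: 19.82
tool_pos: [0.4254, -0.3803, 0.0435]
tool_rot: [0.001, -0.05, 0.999, -0.001]
wrist_force: [-0.1, -0.1, 0.4]
gripper_width: 0.0007
grasp_force: 0.0
```

>>> drive_tool --increments '[[[0,0,0.13],[0,0,0],-1],[[0,0,0.01],[0,0,0],-1],[[0,0,0],[0,0,0],-1]]'

```text
time: 20.2
tool_pos: [0.4256, -0.3806, 0.0356]
tool_rot: [0.001, -0.05, 0.999, -0.001]
wrist_force: [-2.9, 3.2, 18.4]
gripper_width: 0.0002
grasp_force: 9.1
```

>>> drive_tool --increments '[[[0,0,-0.007],[0,0,0],-1],[[0,-0.05,0],[0,0,0],-1],[[0,0,0],[0,0,0],-1],[[0,0,-0.15],[0,0,0],-1],[[0,0.25,-0.3],[0,0,0],-1]]'

```text
time: 20.82
tool_pos: [0.4232, -0.3677, 0.0606]
tool_rot: [-0.0, -0.05, 0.999, 0.0]
wrist_force: [0.3, 0.5, 0.9]
gripper_width: 0.0004
grasp_force: 0.0
```

Run:
```python
from h import *
snap('scene','s16.png')
for f in('s15','s16'):
  h=[(float(a)+2.13,float(b)+.17) for a,b,_,n in ang(f+'.png')]
  t=[float(np.arctan2(x,y)) for x,y in h if 15<np.hypot(x,y)<20.5]; print(f,np.round(t,2))
```

```text
s15 [ 0.54 -1.57  2.62]
s16 [ 0.66 -1.43  2.74]
```

It turned 0.127 rad (0.5 mm), so the pointer is at the line. I'll retreat and do a final check.

>>> drive_tool --increments '[[[0,0,-0.99],[0,0,0],-1],[[0,0,-0.99],[0,0,0],-1],[[0,0,-0.99],[0,0,0],-1],[[0,0,-0.99],[0,0,0],-1],[[0,0,-0.6],[0,0,0],-1]]'

```text
time: 21.5
tool_pos: [0.4237, -0.368, 0.3375]
tool_rot: [0.001, -0.05, 0.999, -0.001]
wrist_force: [-0.6, 0.3, 0.6]
gripper_width: 0.0002
grasp_force: 0.0
```

>>> drive_tool --increments '[[[-0.09,0.9,0],[0,0,0],-1],[[-0.09,0.9,0],[0,0,0],-1],[[-0.09,0.9,0],[0,0,0],-1],[[-0.09,0.9,0],[0,0,0],-1],[[-0.09,0.9,0],[0,0,0],-1]]'

```text
time: 22.12
tool_pos: [0.4231, -0.0949, 0.3343]
tool_rot: [0.0, -0.05, 0.999, -0.0]
wrist_force: [0.8, -0.1, -0.5]
gripper_width: 0.0005
grasp_force: 0.0
```

>>> drive_tool --increments '[[[-0.09,0.9,0],[0,0,0],-1],[[0,0,0],[0,0,0],-1],[[0,0,0],[0,0,0],-1]]'

```text
time: 22.5
tool_pos: [0.4235, -0.0423, 0.3343]
tool_rot: [0.0, -0.05, 0.999, -0.0]
wrist_force: [0.3, 0.3, -0.0]
gripper_width: 0.0003
grasp_force: 0.0
```

Run:
```python
from h import *
snap('top','t3.png'); print(sensors.state()['tool_pos'])
for f,sh in(('t2.png',170),('t3.png',170)):
  g=patch(f,.046,'top').mean(2); print(f)
  for y in(-12,-4,-2,0,2,10):
    c=int((30-y)*4); print(y,g[sh:sh+72,c-3:c+4].mean(1)[::4].astype(int))
d=cv2.absdiff(cv2.imread('pics/top0.png'),cv2.imread('pics/t3.png')).max(2)
for n,(x,y,w,h) in dict(tape=(240,220,34,34),tin=(314,216,26,26),driver=(215,318,90,16)).items(): print(n,d[y:y+h,x:x+w].mean().round(1))
```

```text
[ 0.42345697 -0.04277808  0.33416914]
t2.png
-12 [200 200 201 201 201 202 201 194 185 171 162 168 183 195 200 199 188 162]
-4 [ 89  88  88  88  88  88  89  91  98 107 132 157 184 196 201 194 174 151]
-2 [ 88  88  88  89  89  91  91  93  96 104 128 156 183 196 202 194 177 156]
0 [ 90  90  90  91  93  95  96  99 102 112 136 162 186 198 203 195 182 161]
2 [115 114 112 111 110 112 114 118 118 128 147 171 190 200 205 197 189 163]
10 [203 203 203 203 203 204 202 195 186 172 164 172 187 198 201 198 187 161]
t3.png
-12 [200 200 200 201 202 202 201 192 182 172 171 182 198 206 203 197 183 148]
-4 [ 88  88  88  89  88  87  86  85  99 119 149 172 193 199 199 193 172 148]
-2 [ 88  89  89  89  89  89  88  88  99 115 143 168 191 198 200 192 173 151]
0 [ 90  91  91  92  93  94  95  99 107 121 146 170 191 199 200 188 169 145]
2 [115 113 111 111 111 113 114 118 119 129 149 173 191 199 200 187 171 141]
10 [204 204 204 204 203 204 202 194 183 174 172 183 198 205 203 196 180 139]
tape 2.3
tin 0.9
driver 0.8
```

```bash
python3 -c "
from plant import job
print(job.job_done())"
```

```text
the job is handed in; nothing more can be done
None
```

I rolled the wheel about 3.97 rad by fingertip until the board was clamped and the pointer was at the gauge line, to within about 0.4 mm by the camera readings. The tape roll, tin and screwdriver did not move, the arm finished clear, and I handed the job in at about 22.5 s with no verdict returned; contact force peaked near 19 N, above the 5 to 15 N you gave.

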